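# Tap the locking wedge home in a pump clamp

## Task

The infusion pump's clamp is not locked yet: its orange wedge is only started in the slot. Pick up the blue-footed tapping tool, tap the wedge straight down with light taps (not with the gripper) until it goes no further, taking care not to strike or press it with more than 30 N, then stand the tool upright back on its black pad and let go. Leave the vial, beaker and jar where they are.

Things in the scene. Friction and masses are not known exactly. Their poses are not given: they have to be found in the camera images.
- bracket: Clamp fixed to the bench, origin on the bench under the slot, z up. Grey housing 68 x 56 mm, 85 mm high, slot open at the top; a white docked pump (130 x 170 mm, top at 102 mm) stands 50 to 180 mm behind it on -x. In the slot a spring-loaded jaw pinches the wedge. A hard seat stops the wedge: 34 to 60 mm below the slot's mouth, different from unit to unit, not to be seen.
- wedge: Orange plastic wedge, 84 mm high, 60 g, standing point down in the slot, 20 mm deep at the start; 14 to 40 mm still to go. 26 mm wide (y), 10 mm thick (x) at the foot, 22 mm above; head cap 30 x 32 mm, 12 mm high. Resistance grows with depth from 2 to some 10 N, then it meets the hard seat; it stays where it is pushed. Origin at the middle of the foot, z up along the wedge.
- wedge_top (a point): Centre of the flat top of the wedge's head (30 x 32 mm), the place to tap. z up.
- wedge_foot (a point): Centre of the flat foot of the wedge, 84 mm below its top, inside the slot.
- tapper: Tapping tool standing upright, 220 g: blue disc foot 42 mm in diameter, whose flat underside does the tapping, on a spring cushion (gives 8 N per mm from 4 N on, hard after 3 mm, 28 N); blue collar 34 mm in diameter from 22 to 30 mm height, above it a wooden round handle 24 mm in diameter up to 94 mm. Origin at the centre of the underside, z up along the handle.
- tapper_grip (a point): Point on the tapping tool's handle axis to grip, 60 mm above the tool's underside.
- pad: Black rubber pad fixed on the bench, 120 x 120 x 4 mm, the tool's place. Origin at the centre of its underside, on the bench; its top is at 4 mm.
- vial: Loose amber bottle, 44 mm in diameter, 85 mm high: a bystander. Origin under its centre.
- beaker: Loose clear beaker, 66 mm across, 75 mm high: a bystander. Origin under its centre.
- jar: Loose white jar with a blue lid, 60 mm in diameter, 60 mm high: a bystander. Origin under its centre.
Not all that is in view belongs to the job. What is shaped like the tapper but green or yellow is not meant. Of the things that look like the pad, the smaller one is meant.

How it is judged (in metres and radians):
On the way, in this order (a step that is already met when the one before it is completed fails the run):
1. the tapping tool is lifted off its pad (height (world z) of tapper above 0.05 m), for 0.1 s.
2. the wedge is down on its seat (distance between wedge_foot and seat_c0 below 0.0115 m and angle between the z axis of wedge and the z axis of bracket, either way round below 0.1 rad), for 0.2 s.
At the end, for the whole second after the job is handed in: The wedge stands straight in the slot with its foot within 1.5 mm of the hidden seat (a 20 mm thick block, seat_c0, measured to its centre), and the tapping tool stands upright and still on its pad (its centre within 55 mm of the pad's centre), let go (all of step 2 and linear speed of wedge below 0.01 m/s and horizontal distance between tapper and pad below 0.055 m and height (world z) of tapper below 0.007 m and angle between tapper's own z axis and vertical below 0.1 rad and linear speed of tapper below 0.02 m/s); the robot touches nothing.
It fails at once if the wedge is hit or pressed with more than 30 N (contact force between tapper and wedge above 30 N).
It fails at once if the gripper or arm itself touches the wedge (contact force between any of the fingers, the arm and wedge above 1 N).
It fails at once if the vial is shifted by more than 15 mm or tipped (distance of vial from where it was at the start of the episode above 0.015 m or angle between vial's own z axis and vertical above 0.3 rad).
It fails at once if the beaker is shifted by more than 15 mm or tipped (distance of beaker from where it was at the start of the episode above 0.015 m or angle between beaker's own z axis and vertical above 0.3 rad).
It fails at once if the jar is shifted by more than 15 mm or tipped (distance of jar from where it was at the start of the episode above 0.015 m or angle between jar's own z axis and vertical above 0.3 rad).
It also fails if it takes over 54 s, if anything falls off the work surface, if the arm or the gripper's body presses on something with over 40 N, if the wrist force passes 120 N, or if a joint passes its speed limit or range.

## Robot

A 6-joint arm with a two-finger parallel gripper is mounted at the origin on the work surface. World frame = base frame: x ahead of the robot, y to its left, z up, the work surface at z = 0. Lengths are in m, angles in degrees, forces in N, time in s.
With the tool pointing down it reaches from about 0.35 to 0.875 m from the base axis. Payload 4.2 kg.
Tool frame: the origin (TCP) lies at the very end of the fingers, on their centre line; the grasp point (between the pads) lies 19 mm behind it; z points along the fingers, x is the direction in which the jaws open and shut, and the axes are right-handed (so a half turn about z gives the same grasp; the last joint's range is limited). The gripper opens to 87 mm and grips with 3 to 60 N. Pads are 19 mm wide; open, the fingers measure 117 mm over their backs; the gripper's body (75 mm by 190 mm) begins 51 mm behind the grasp point.
Start: joints at [80.993, 22.042, 0.453, 0, -68.411, -14.817], TCP at [0.252, 0.572, 0.223] pointing down, gripper open.
Joint ranges: [-179.83, 179.83], [-69.29, 118.12], [-61.27, 80.66], [-181.25, 117.63], [-171.15, -9.14], [-177.46, 177.46]. Speed limits (degrees/s): [159.86, 159.86, 180, 180, 180, 180].

## Interface

Orientations are given as a 3x3 rotation matrix whose columns are the frame's x, y, z axes.
In Python, from station import sense, capture, finish_job gives the robot as it stands.
- The arm moves only by the shell command python3 -m crank 'ROWS' [OPENING]. ROWS is JSON, a list of rows, each a list of 4 numbers: the shift along the tool's x, y, z in m, then the turn about the tool's z in rad. A call has 1 to 5 rows; each row shifts and turns the commanded pose from where the row before left it, along the tool's axes as they then stand; what a row does not reach is not made up. A row lasts 1/12 s, in which the tool goes at most 41.7 mm and 7.16 degrees, less where a joint would pass 70% of its speed; a pose out of reach is approached as far as the arm can. A call with a gripper value outside its range is refused whole. OPENING is the finger opening in m, from 0 to 0.087, set as the call begins (- or left out, the last holds). The fingers move at their own pace and stop on an object; the grip force is fixed at half the most. Time passes only in rows, so rows that do not move let the fingers close. It gives the time, the measured TCP pose, the force and the opening at its end, in the units of the state.
- sense(): the state, without advancing time (a new reading comes with each control period).
- capture(name): name is "side" or "top"; returns a dict with "pixels" (384x512x3 uint8, red, green, blue), "depth" (384x512 float32, m along the optical axis (not along the pixel's ray), 0 where there is no reading), "fx", "fy", "cx", "cy" (pixels), "world_from_camera" (4x4, takes a point from camera to world coordinates). Camera axes: x right, y down, z forward; pixel columns grow to the right and rows downward; lengths in m; the calibration is good to about 2 mm. A picture is of the moment at which its call begins.
- finish_job(): hands the job in, once; it reports no verdict.
The state is a dict: "time_s": time; "joints": joint angles; "joint_velocities": joint speeds; "effort": joint torques, N m; "tcp_pos": TCP position; "ee_rot": TCP orientation; "wrist_force": force on the tool from outside, world axes, zero at the start; "moment": the same for the moment, N m; "gripper_width": opening from 0.0 (shut) to 1.0 (fully open).
Only numpy, scipy, OpenCV 4.12 (cv2) and the standard library are available. Lean on these libraries where they do the work, as an engineer would, in place of code of your own. Each camera call takes 0.05 s, during which the arm holds its last target.

## Working session

There is one attempt and no reset: what is moved stays moved. The work goes in short steps, Python scripts to look and compute and a shell command to move; the robot and the scene stay as the last step left them, time stands still between calls to the robot, and variables do not carry over. Pictures are saved under pics/ and viewed, and the job is handed in when it is done.

```bash
ls; mkdir -p pics; python3 - <<'E'
from station import sense,capture
import cv2,numpy as np
s=sense();print({k:np.round(v,3).tolist() for k,v in s.items()})
for n in("side","top"):
    c=capture(n);cv2.imwrite(f"pics/{n}0.png",c["pixels"][:,:,::-1]);np.savez(f"{n}0.npz",**c)
    print(n,c["fx"],c["cx"],c["cy"],np.round(c["world_from_camera"],3).tolist())
E
```

```text
pics
{'time_s': 0.0, 'joints': [80.993, 22.09, 0.379, -0.031, -68.412, -14.819], 'joint_velocities': [0.023, 0.072, -0.0, -0.023, -0.053, 0.039], 'effort': [0.001, -39.067, 18.741, 4.22, 0.011, -0.0], 'tcp_pos': [0.252, 0.571, 0.221], 'ee_rot': [[-0.404, -0.915, -0.001], [-0.915, 0.404, -0.002], [0.002, -0.0, -1.0]], 'wrist_force': [-0.266, 0.3, 0.356], 'moment': [0.017, 0.016, 0.003], 'gripper_width': 1.0}
side 407.03274843688826 256.46316947630584 192.86992339281514 [[0.998, -0.045, 0.047, 0.474], [-0.065, -0.613, 0.787, -0.932], [-0.007, -0.789, -0.615, 0.846], [0.0, 0.0, 0.0, 1.0]]
top 371.20665772135186 254.74287179707693 193.33236855749058 [[0.009, -0.982, 0.191, 0.313], [-1.0, -0.01, -0.004, -0.007], [0.006, -0.191, -0.982, 1.272], [0.0, 0.0, 0.0, 1.0]]
```

View pics/side0.png

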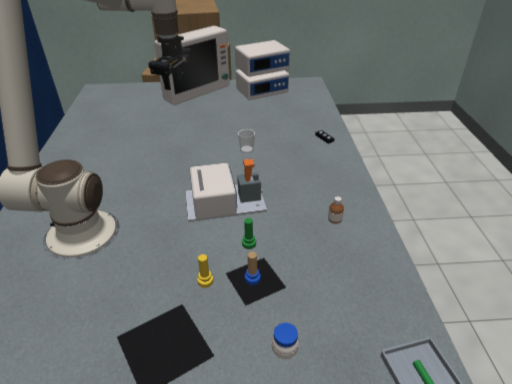

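View pics/top0.png

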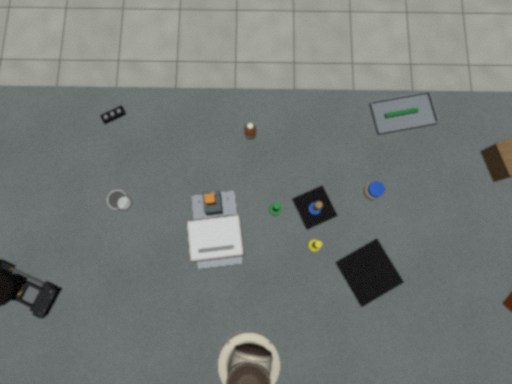

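```bash
cat > h.py <<'E'
import numpy as np,cv2
def load(n): return dict(np.load(n+'.npz'))
def ray(c,u,v):
    T=c["world_from_camera"];d=T[:3,:3]@np.array([(u-c["cx"])/c["fx"],(v-c["cy"])/c["fy"],1]);return T[:3,3],d
def onz(c,u,v,z):
    o,d=ray(c,u,v);return (o+d*(z-o[2])/d[2])
def tri(c1,p1,c2,p2):
    o1,d1=ray(c1,*p1);o2,d2=ray(c2,*p2);A=np.c_[d1,-d2];t=np.linalg.lstsq(A,o2-o1,rcond=None)[0]
    a=o1+d1*t[0];b=o2+d2*t[1];return (a+b)/2,np.linalg.norm(a-b)
def mask(c,kind):
    p=c["pixels"];h,s,v=[x.astype(int) for x in cv2.split(cv2.cvtColor(p,cv2.COLOR_RGB2HSV))]
    if kind=='blue':m=(h>100)&(h<130)&(s>150)&(v>60)
    if kind=='orange':m=(h>=3)&(h<18)&(s>150)&(v>110)
    if kind=='wood':m=(h>=5)&(h<25)&(s>50)&(s<190)&(v>70)
    if kind=='black':m=(v<35)
    return m.astype(np.uint8)
def blobs(c,kind,amin=8):
    n,l,st,ce=cv2.connectedComponentsWithStats(mask(c,kind))
    return [(np.round(ce[i],1).tolist(),st[i].tolist()) for i in range(1,n) if st[i][4]>=amin]
E
python3 - <<'E'
from h import *
for n in("side0","top0"):
    c=load(n)
    for k in('blue','orange','wood','black'):
        print(n,k,[b for b in blobs(c,k,12)])
c=load("side0")["pixels"];t=load("top0")["pixels"]
a=cv2.resize(c[220:300,190:290],(400,320),interpolation=cv2.INTER_CUBIC)
a2=cv2.resize(c[145:225,180:280],(400,320),interpolation=cv2.INTER_CUBIC)
b=cv2.resize(t[180:240,285:345],(400,280),interpolation=cv2.INTER_CUBIC)
b=cv2.resize(t[182:224,290:350],(400,280),interpolation=cv2.INTER_CUBIC)
b2=cv2.resize(t[182:224,180:240],(400,280),interpolation=cv2.INTER_CUBIC)
cv2.imwrite("pics/crop0.png",np.vstack([np.hstack([a,a2]),np.hstack([b,b2])])[:,:,::-1])
E
```

```text
side0 blue [([277.6, 61.1], [270, 56, 18, 12, 106]), ([251.6, 65.0], [251, 60, 3, 11, 24]), ([278.3, 83.9], [270, 78, 17, 13, 111]), ([252.1, 88.0], [251, 85, 3, 9, 14]), ([252.2, 277.7], [244, 269, 17, 16, 171]), ([285.4, 334.3], [274, 323, 24, 24, 446])]
side0 orange [([248.2, 162.6], [244, 159, 10, 8, 59]), ([340.1, 207.1], [338, 205, 5, 5, 14])]
side0 wood [([196.3, 14.2], [175, 0, 45, 35, 1184]), ([153.7, 27.8], [151, 14, 6, 26, 33]), ([222.4, 45.7], [220, 43, 6, 6, 23]), ([228.2, 44.5], [227, 42, 3, 6, 12]), ([149.4, 76.0], [142, 66, 18, 16, 172]), ([248.2, 167.7], [243, 158, 12, 24, 122]), ([58.3, 171.7], [36, 161, 46, 23, 746]), ([336.3, 208.2], [329, 203, 15, 12, 133]), ([334.0, 221.4], [329, 220, 12, 3, 14]), ([252.0, 262.2], [248, 252, 9, 22, 183]), ([204.0, 272.6], [198, 254, 15, 34, 243])]
side0 black [([186.4, 63.4], [149, 37, 68, 57, 2173]), ([261.5, 63.7], [254, 58, 16, 12, 150]), ([262.0, 87.5], [255, 83, 15, 10, 125]), ([324.5, 137.9], [316, 133, 18, 10, 61]), ([95.7, 198.3], [88, 185, 13, 26, 156]), ([255.5, 282.8], [228, 259, 56, 45, 1092]), ([163.9, 347.7], [118, 306, 95, 78, 4513])]
top0 blue [([376.0, 188.6], [369, 182, 15, 14, 166]), ([312.4, 209.4], [308, 202, 13, 13, 76])]
top0 orange [([209.4, 198.4], [205, 194, 10, 10, 82])]
top0 wood [([249.5, 131.3], [244, 126, 12, 11, 95]), ([505.7, 153.8], [495, 139, 17, 38, 369]), ([209.5, 198.2], [203, 192, 13, 13, 140]), ([318.3, 204.5], [314, 201, 9, 8, 57]), ([19.3, 293.1], [17, 291, 5, 5, 15]), ([507.3, 301.4], [503, 292, 9, 20, 58]), ([250.1, 353.1], [236, 350, 28, 7, 36]), ([247.1, 375.1], [227, 364, 42, 20, 583])]
top0 black [([115.0, 116.0], [104, 107, 20, 15, 51]), ([313.9, 206.8], [294, 187, 41, 41, 738]), ([368.9, 272.2], [338, 240, 63, 65, 2228]), ([9.3, 284.5], [0, 261, 27, 44, 632]), ([52.1, 298.0], [43, 284, 17, 32, 116]), ([253.8, 346.2], [247, 345, 15, 4, 20])]
```

View pics/crop0.png

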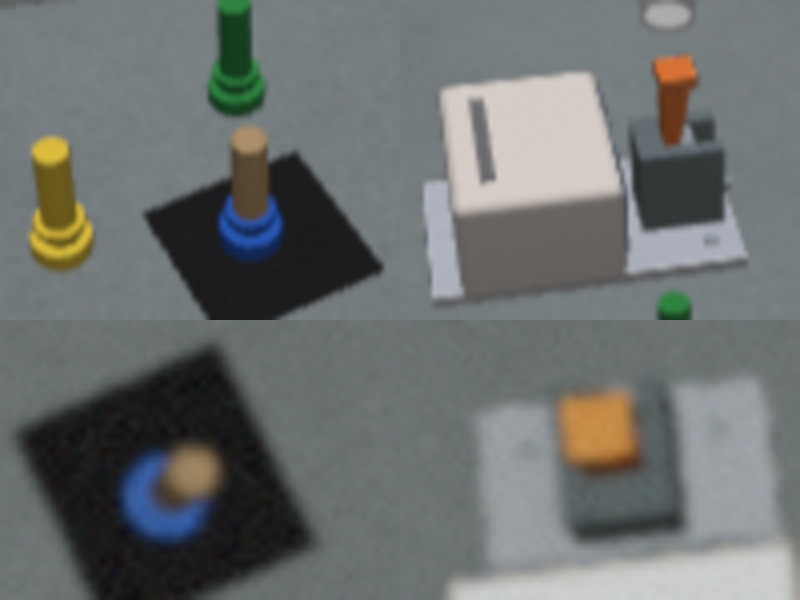

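```bash
python3 - <<'E'
from h import *
s=load("side0");t=load("top0")
np.set_printoptions(precision=4,suppress=True)
print("handle top from top",onz(t,318.8,204.8,.098)," side",onz(s,190+250/4,220+137/4,.098),tri(t,(318.8,204.8),s,(190+250/4,220+137/4)))
print("foot top",onz(t,314.75,208.5,.016),"side foot",onz(s,190+250/4,220+232/4,.016))
c=cv2.approxPolyDP
def quad(c,lo):
    m=(c["pixels"].max(2)<50).astype(np.uint8) ; m|=0
    n,l,st,ce=cv2.connectedComponentsWithStats(m); i=min(range(1,n),key=lambda i:np.hypot(*(ce[i]-lo)))
    cs=cv2.findContours((l==i).astype(np.uint8),0,2)[0];k=max(cs,key=cv2.contourArea)
    return cv2.boxPoints(cv2.minAreaRect(k)),k
q,_=quad(t,(314,207))
P=np.array([onz(t,*p,.004) for p in q]);print("pad top",P.mean(0),[np.linalg.norm(P[i]-P[i-1]) for i in range(4)])
# side corners via crop : left(145,213) top(297,152) right(382,268)
_,k=quad(s,(255,282)); q=cv2.minEnclosingTriangle; a=cv2.approxPolyDP(cv2.convexHull(k),4,True)[:,0]
P=np.array([onz(s,*p,.004) for p in a]);print("pad side",a.tolist(),P.mean(0),[np.linalg.norm(P[i]-P[i-1]) for i in range(len(P))])
m=(209.8,198.5);sm=(180+275/4,145+72/4)
print("wedge top",onz(t,*m,.149),onz(s,*sm,.149),tri(t,m,s,sm))
# orientation of the wedge head and pump
for n,c,thr in(("pump",t,200),):
    m2=(c["pixels"].min(2)>thr).astype(np.uint8); m2[:180]=0;m2[275:]=0;m2[:,:180]=0;m2[:,260:]=0
    k=max(cv2.findContours(m2,0,2)[0],key=cv2.contourArea);r=cv2.minAreaRect(k);P=np.array([onz(c,*p,.102) for p in cv2.boxPoints(r)])
    print(n,r,P.tolist(),[np.linalg.norm(P[i]-P[i-1]) for i in range(4)])
for pt in [(t['depth'][205,319]),(t['depth'][198,210])]:print(pt)
for n,z,b in (("vial",.04,(249.5,131.3)),("jar",.06,(376,188.6)),("beaker",.0,(123,202)),("green",.094,(275,209)),("yellow",.09,(316,245))):print(n,onz(t,*b,z))
E
```

```text
handle top from top [ 0.5066 -0.2182  0.098 ]  side [ 0.5059 -0.2223  0.098 ] (array([ 0.5066, -0.2188,  0.0945]), np.float64(0.0010841640937955725))
foot top [ 0.5071 -0.2187  0.016 ] side foot [ 0.5045 -0.2291  0.016 ]
pad top [ 0.515  -0.2191  0.004 ] [np.float64(0.11335834875314786), np.float64(0.11415241273054358), np.float64(0.11428547169976858), np.float64(0.11239781554969161)]
pad side [[264, 259], [284, 287], [246, 304], [227, 273]] [ 0.5118 -0.2264  0.004 ] [np.float64(0.11203775980762115), np.float64(0.11033091254756065), np.float64(0.11084563968551056), np.float64(0.1138674919063151)]
wedge top [0.5144 0.1257 0.149 ] [0.5143 0.1124 0.149 ] (array([0.5154, 0.1268, 0.1395]), np.float64(0.0012279435564372635))
pump ((214.09043884277344, 237.51876831054688), (34.93553161621094, 48.08017349243164), 83.2901611328125) [[0.44351583636624536, 0.19701052092941357, 0.10200000000000009], [0.46288309148499024, 0.04655768405180343, 0.10200000000000009], [0.3542917196091962, 0.03178814662444421, 0.10200000000000009], [0.3356574767933732, 0.1796609360521716, 0.10200000000000009]] [np.float64(0.10924483431798324), np.float64(0.15169425399584294), np.float64(0.10959117337488981), np.float64(0.14904226534260695)]
1.1903088
1.1430068
vial [0.7739 0.0077 0.04  ]
jar [ 0.5696 -0.4177  0.06  ]
beaker [0.5256 0.4438 0.    ]
green [ 0.4922 -0.0779  0.094 ]
yellow [ 0.379  -0.2077  0.09  ]
```

```bash
python3 - <<'E'
from h import *
np.set_printoptions(precision=4,suppress=True)
def pts(c,u0,u1,v0,v1):
    v,u=np.mgrid[v0:v1,u0:u1];z=c["depth"][v0:v1,u0:u1]
    T=c["world_from_camera"];p=np.stack([(u-c["cx"])/c["fx"]*z,(v-c["cy"])/c["fy"]*z,z],-1)
    return p@T[:3,:3].T+T[:3,3]
s=load("side0");t=load("top0")
for c,b in((t,(202,218,190,206)),(s,(242,256,156,186)),):
    P=pts(c,*b);print(np.round(P[...,2]*1000).astype(int))
    hi=P[(P[...,2]>.14)];print(hi.min(0),hi.max(0),hi.mean(0),np.median(hi,0))
for c,b in((t,(305,326,198,218)),(s,(242,263,250,288))):
    P=pts(c,*b);hi=P[P[...,2]>.09];print(hi.mean(0),hi.min(0),hi.max(0),len(hi))
    f=P[(P[...,2]>.01)&(P[...,2]<.03)];print('foot',f.min(0),f.max(0),(f.min(0)+f.max(0))/2)
E
```

```text
[[  -3    0    4    1    6    3    4   -1    3    5    0    4    2   -4
    -4    3]
 [   2    2   -2   -2    0    6    1 1272   -3   -2   38   31    1   84
    87   86]
 [  83   83   83   87    2    1   -4   -1   36   37   37   38    4   82
    88   86]
 [  86   87   83   86   85   -1   -2   -3  147  153  149  151   10   88
    88   89]
 [  85   86  148  148  154  149  149  148  145  153  152  151   43   87
    87   85]
 [  90   86  148  150  147  149  153  148  152  155  146  148  141   84
    82   82]
 [  91   84  146  154  151  149  145  147  150  151  150  148  143   32
    87   85]
 [  88   87  149  142  149  148  145  147  150  152  149  148  150   16
    87   85]
 [  13   81  151  148  149  147  151  150  147  151  150  151  148   82
    85   81]
 [  15   84  148  149  146  148  150  154  150  151  151  150  147   84
    88   84]
 [  10   90  149  146  148  153  147  146  148  148  149  151  147   83
    87   87]
 [  14   87  147  150  151  146  154  150  152  144  148  155  148   89
    85   86]
 [  10   86   88  150  149  151  147  148  153  147  151  148  148   92
    84  
[... 1849 characters left out ...]
 80  85  84  82  84  82  83  83  83  80]
 [ 79  82  84  83  84  82  84  82  82  84  86  83  84  83]
 [ 83  80  81  86  79  83 846  82  81  80  82  81 846  81]
 [ 82  84  81  81  83  79  81  78  76  77  77 846  74  77]
 [ 83  77  75  77  79  77  74  75  75  75  73  74  72  70]]
[ 0.4745 -0.9319  0.1401] [0.5282 0.1427 0.8461] [0.5106 0.0664 0.1832] [0.512  0.1207 0.1463]
[ 0.4937 -0.2016  0.178 ] [ 0.3134 -0.2256  0.0933] [ 0.5194 -0.0073  1.2722] 44
foot [ 0.4787 -0.248   0.0102] [ 0.5407 -0.1954  0.0297] [ 0.5097 -0.2217  0.0199]
[ 0.5039 -0.2437  0.1187] [ 0.4745 -0.9319  0.0903] [ 0.515  -0.2081  0.8461] 64
foot [ 0.485  -0.2415  0.0103] [ 0.5248 -0.2105  0.03  ] [ 0.5049 -0.226   0.0201]
```

Side view: the blue-footed wooden tool at (252,270) stands on the smaller black pad at (255,282). The decoys are green (249,233), yellow (204,271) and the larger black pad (165,347). The crop confirms the blue/wood tool and the small pad are the ones meant. The orange wedge head is at (248,162). I measure the handle at about (0.506, -0.220), and the wedge top at about (0.515, 0.125, 0.149), which matches the expected height.

```bash
R='[[0.0305,-0.0272,0,0],[0.0305,-0.0272,0,0],[0.0305,-0.0272,0,0],[0.0305,-0.0272,0,0],[0.0305,-0.0272,0,0]]'; true
python3 -m crank '[[0.0305,-0.0272,0,0],[0.0305,-0.0272,0,0],[0.0305,-0.0272,0,0],[0.0305,-0.0272,0,0],[0.0305,-0.0272,0,0]]' 0.087
python3 -m crank '[[0.0305,-0.0272,0,0],[0.0305,-0.0272,0,0],[0.0305,-0.0272,0,0],[0.0305,-0.0272,0,0],[0.0305,-0.0272,0,0]]'
```

```text
time_s: 0.52
tcp_pos: [0.3152, 0.3751, 0.2221]
ee_rot: [[-0.403, -0.915, -0.0], [-0.915, 0.403, -0.001], [0.001, 0.0, -1.0]]
wrist_force: [1.0, 0.0, -0.3]
gripper_width: 0.999
time_s: 0.93
tcp_pos: [0.3778, 0.1808, 0.2225]
ee_rot: [[-0.403, -0.915, -0.0], [-0.915, 0.403, 0.0], [-0.0, 0.0, -1.0]]
wrist_force: [0.5, 0.5, -0.8]
gripper_width: 0.998
```

```bash
python3 -m crank '[[0.0305,-0.0272,0,0],[0.0305,-0.0272,0,0],[0.0305,-0.0272,0,0],[0.0305,-0.0272,0,0],[0.0305,-0.0272,0,0]]'
python3 -m crank '[[0.0305,-0.0272,0,0],[0.0305,-0.0272,0,0],[0.0305,-0.0272,0,0],[0.0305,-0.0272,0,0],[0,0,0,0]]'
cat >> h.py <<'E'
def delta(x,y,z):
    from station import sense
    s=sense();d=np.array(s["ee_rot"]).T@(np.array([x,y,z])-np.array(s["tcp_pos"]));return s["time_s"],np.round(s["tcp_pos"],4),np.round(d,4)
E
python3 -c "
from h import *
print(delta(.5065,-.22,.15))"
```

```text
time_s: 1.35
tcp_pos: [0.4407, -0.0136, 0.2226]
ee_rot: [[-0.404, -0.915, 0.0], [-0.915, 0.404, 0.0], [-0.0, -0.0, -1.0]]
wrist_force: [1.6, 0.1, -0.4]
gripper_width: 0.996
time_s: 1.77
tcp_pos: [0.4922, -0.1726, 0.2216]
ee_rot: [[-0.41, -0.912, -0.001], [-0.912, 0.41, -0.001], [0.002, 0.0, -1.0]]
wrist_force: [0.8, -0.4, -0.3]
gripper_width: 1.004
(1.7667, array([ 0.4922, -0.1726,  0.2216]), array([ 0.0373, -0.0325,  0.0716]))
```

```bash
python3 -m crank '[[0.0187,-0.0163,0.02,0],[0.0186,-0.0162,0.02,0],[0,0,0.03,0],[0,0,0,0],[0,0,0,0]]'
python3 -c "
from h import *
print(delta(.5065,-.22,.046))
from station import capture
a=capture('side')['pixels'];b=capture('top')['pixels']
a=cv2.resize(a[180:310,180:330],(450,390));b=cv2.resize(b[150:270,260:370],(350,390))
cv2.imwrite('pics/pre.png',np.hstack([a,b])[:,:,::-1])"
```

```text
time_s: 2.18
tcp_pos: [0.5044, -0.2142, 0.1511]
ee_rot: [[-0.404, -0.915, -0.005], [-0.915, 0.404, 0.001], [0.002, 0.005, -1.0]]
wrist_force: [0.2, -0.4, 1.1]
gripper_width: 1.001
(2.1833, array([ 0.5044, -0.2142,  0.1511]), array([ 0.0043, -0.0048,  0.1051]))
```

View pics/pre.png

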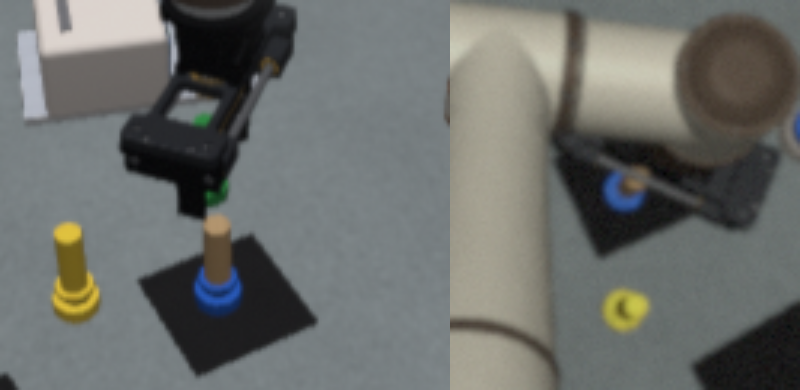

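The side crop shows the fingers straddling the handle (top at crop (216,222)) from just above. Positions agree, so I correct by 4 mm and descend.

```bash
python3 -m crank '[[0.004,-0.0045,0.005,0],[0,0,0.02,0],[0,0,0.02,0],[0,0,0.02,0],[0,0,0.02,0]]'
python3 -m crank '[[0,0,0.019,0],[0,0,0,0],[0,0,0,0]]'
python3 -c "
from h import *
print(delta(.5065,-.22,.046))
from station import capture
a=capture('side')['pixels'];b=capture('top')['pixels']
a=cv2.resize(a[180:310,180:330],(450,390));b=cv2.resize(b[150:270,260:370],(350,390))
cv2.imwrite('pics/pre2.png',np.hstack([a,b])[:,:,::-1])"
```

```text
time_s: 2.7
tcp_pos: [0.5097, -0.2197, 0.0684]
ee_rot: [[-0.403, -0.915, 0.004], [-0.915, 0.403, -0.001], [-0.001, -0.004, -1.0]]
wrist_force: [0.3, -0.6, -0.1]
gripper_width: 0.999
time_s: 2.95
tcp_pos: [0.5088, -0.2198, 0.049]
ee_rot: [[-0.403, -0.915, 0.0], [-0.915, 0.403, -0.0], [0.0, -0.0, -1.0]]
wrist_force: [-0.8, 0.7, 0.9]
gripper_width: 0.998
(2.95, array([ 0.5088, -0.2198,  0.049 ]), array([0.0011, 0.002 , 0.003 ]))
```

View pics/pre2.png

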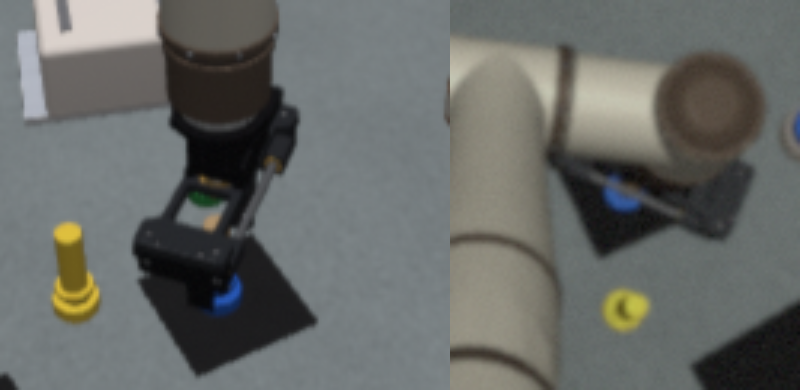

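The handle lies between the fingers with the blue collar just below them. I close the gripper.

```bash
python3 -m crank '[[0.001,0.002,0.003,0],[0,0,0,0],[0,0,0,0],[0,0,0,0],[0,0,0,0]]' 0.03
python3 -m crank '[[0,0,0,0],[0,0,0,0],[0,0,0,0],[0,0,0,0],[0,0,0,0]]' 0
python3 -m crank '[[0,0,0,0],[0,0,0,0],[0,0,0,0]]'
```

```text
time_s: 3.47
tcp_pos: [0.5062, -0.22, 0.0459]
ee_rot: [[-0.404, -0.915, 0.001], [-0.915, 0.404, -0.0], [-0.0, -0.001, -1.0]]
wrist_force: [0.0, -0.6, -0.3]
gripper_width: 0.708
time_s: 3.88
tcp_pos: [0.506, -0.22, 0.0455]
ee_rot: [[-0.404, -0.915, -0.0], [-0.915, 0.404, -0.0], [0.0, 0.0, -1.0]]
wrist_force: [-0.2, -0.4, -0.8]
gripper_width: 0.326
time_s: 4.13
tcp_pos: [0.5061, -0.2199, 0.0455]
ee_rot: [[-0.404, -0.915, -0.0], [-0.915, 0.404, 0.0], [-0.0, 0.0, -1.0]]
wrist_force: [0.2, -0.1, -0.7]
gripper_width: 0.269
```

```bash
python3 -m crank '[[0,0,0,0],[0,0,0,0],[0,0,-0.005,0],[0,0,-0.01,0],[0,0,-0.02,0]]'
python3 -m crank '[[0,0,-0.03,0],[0,0,-0.03,0],[0,0,-0.03,0],[0,0,-0.03,0],[0,0,-0.02,0]]'
python3 -m crank '[[0,0,-0.005,0],[0,0,0,0],[0,0,0,0],[0,0,0,0]]'
python3 -c "
from h import *
print(delta(.515,.125,.225))
from station import capture
for n in('side','top'):
  c=capture(n);np.savez(n+'1.npz',**c)
a=load('side1')['pixels'];b=load('top1')['pixels']
a=cv2.resize(a[160:290,180:330],(450,390));b=cv2.resize(b[150:270,260:370],(350,390))
cv2.imwrite('pics/lift.png',np.hstack([a,b])[:,:,::-1])"
```

```text
time_s: 4.55
tcp_pos: [0.504, -0.2196, 0.0792]
ee_rot: [[-0.405, -0.915, -0.006], [-0.915, 0.405, 0.001], [0.001, 0.006, -1.0]]
wrist_force: [0.1, -0.1, -1.9]
gripper_width: 0.266
time_s: 4.97
tcp_pos: [0.5067, -0.2203, 0.2248]
ee_rot: [[-0.404, -0.915, 0.005], [-0.915, 0.404, -0.001], [-0.001, -0.005, -1.0]]
wrist_force: [0.0, 0.4, -2.3]
gripper_width: 0.269
time_s: 5.3
tcp_pos: [0.5047, -0.2196, 0.2235]
ee_rot: [[-0.404, -0.915, -0.004], [-0.915, 0.404, 0.001], [0.0, 0.004, -1.0]]
wrist_force: [0.7, 1.0, -2.2]
gripper_width: 0.268
(5.3, array([ 0.5047, -0.2196,  0.2235]), array([-0.3193,  0.1299, -0.0011]))
```

View pics/lift.png

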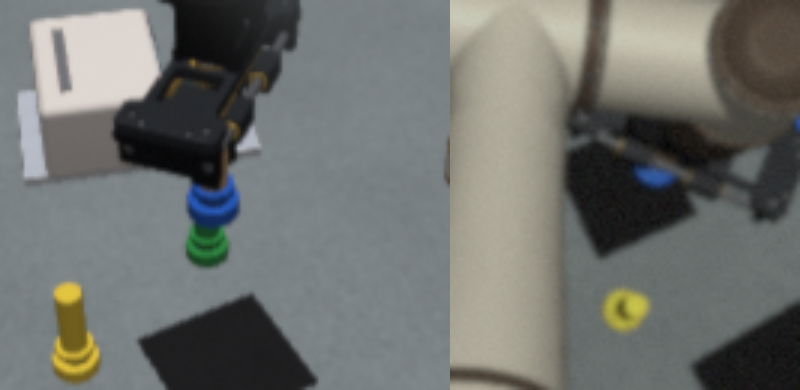

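The tool hangs upright in the grip, its blue foot at crop (213,200), and the pad is clear. I carry it over to the wedge.

```bash
python3 -m crank '[[-0.012,0.0049,0,0],[-0.024,0.0098,0,0],[-0.0266,0.0108,0,0],[-0.0266,0.0108,0,0],[-0.0266,0.0108,0,0]]'
python3 -m crank '[[-0.0266,0.0108,0,0],[-0.0266,0.0108,0,0],[-0.0266,0.0108,0,0],[-0.0266,0.0108,0,0],[-0.0266,0.0108,0,0]]'
python3 -m crank '[[-0.0266,0.0108,0,0],[-0.024,0.0098,0,0],[-0.012,0.0049,0,0],[-0.004,0.002,0,0],[0,0,0,0]]'
python3 -m crank '[[0,0,0,0],[0,0,0,0],[0,0,0,0]]'
python3 -c "
from h import *
print(delta(.515,.125,.225))
from station import capture
for n in('side','top'):
  c=capture(n);np.savez(n+'2.npz',**c)
a=load('side2')['pixels'];b=load('top2')['pixels']
a=cv2.resize(a[110:215,180:300],(480,420),interpolation=2);b=cv2.resize(b[170:250,180:260],(320,420))
cv2.imwrite('pics/over.png',np.hstack([a,b])[:,:,::-1])"
```

```text
time_s: 5.82
tcp_pos: [0.5092, -0.0934, 0.2247]
ee_rot: [[-0.404, -0.915, -0.002], [-0.915, 0.404, 0.0], [0.001, 0.002, -1.0]]
wrist_force: [1.0, 0.3, -1.4]
gripper_width: 0.271
time_s: 6.23
tcp_pos: [0.5133, 0.0503, 0.2248]
ee_rot: [[-0.404, -0.915, -0.001], [-0.915, 0.404, -0.0], [0.001, 0.001, -1.0]]
wrist_force: [0.5, -0.7, -1.9]
gripper_width: 0.269
time_s: 6.65
tcp_pos: [0.5154, 0.1213, 0.2249]
ee_rot: [[-0.402, -0.915, -0.001], [-0.915, 0.402, -0.001], [0.001, 0.001, -1.0]]
wrist_force: [0.5, -0.3, -0.6]
gripper_width: 0.265
time_s: 6.9
tcp_pos: [0.5157, 0.1194, 0.2255]
ee_rot: [[-0.405, -0.914, -0.0], [-0.914, 0.405, -0.0], [0.0, 0.0, -1.0]]
wrist_force: [-0.9, 0.0, -2.2]
gripper_width: 0.266
(6.9, array([0.5157, 0.1194, 0.2255]), array([-0.0049,  0.0029,  0.0005]))
```

View pics/over.png

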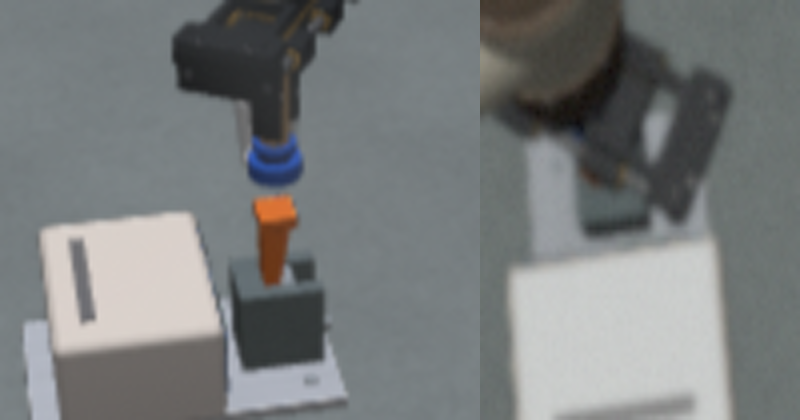

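```bash
python3 - <<'E'
from h import *
s=load('side2')
b=[x for x in blobs(s,'blue',20) if 110<x[0][1]<200];o=[x for x in blobs(s,'orange',20) if 110<x[0][1]<200];print(b,o)
print("foot",onz(s,248.7,153,.184+.008),"wedge",onz(s,248.7,161.7,.149), onz(s,248.7,162.2,.149))
E
```

```text
[([247.4, 150.6], [242, 145, 13, 10, 48]), ([1.3, 199.4], [0, 190, 5, 19, 56])] [([248.3, 162.8], [244, 159, 10, 8, 63])]
foot [0.51437954 0.10168063 0.192     ] wedge [0.51449165 0.11961559 0.149     ] [0.51435205 0.11683389 0.149     ]
```

```bash
python3 - <<'E'
from h import *
s=load('side2');a=s['pixels']
print("front bottom foot edge +21mm:",onz(s,248.7,156.3,.184)+[0,.021,0], "known y .1194")
print("wedge front top edge row 164.7 +16mm; back edge row 158.6 -16:",onz(s,248.7,164.7,.149)+[0,.016,0],onz(s,248.7,158.6,.149)-[0,.016,0])
cv2.imwrite('pics/z.png',cv2.resize(a[140:185,225:275],(800,720),interpolation=cv2.INTER_NEAREST)[:600,:,::-1])
s0=load('side0')
# same with tool on the pad: front-bottom edge of foot
cv2.imwrite('pics/z0.png',cv2.resize(s0['pixels'][245:290,228:278],(800,720),interpolation=cv2.INTER_NEAREST)[120:,:,::-1])
E
```

```text
front bottom foot edge +21mm: [0.51394574 0.11695802 0.184     ] known y .1194
wedge front top edge row 164.7 +16mm; back edge row 158.6 -16: [0.51366128 0.11906979 0.149     ] [0.51536821 0.12108177 0.149     ]
```

View pics/z.png

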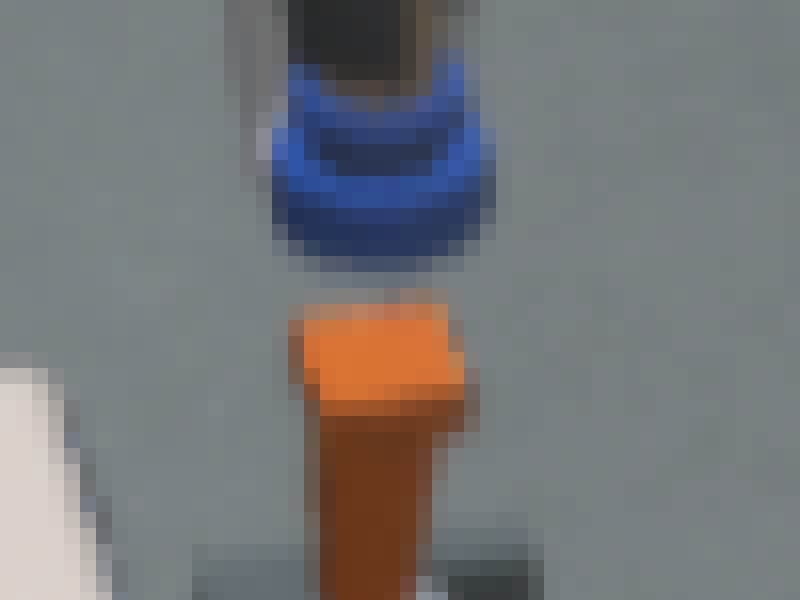

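The foot and wedge line up in x. In y the wedge is about 3–4 mm further on, so I correct by that and descend to just above the head.

```bash
python3 -m crank '[[-0.0037,0.0016,0.005,0],[0,0,0.01,0],[0,0,0.01,0],[0,0,0.002,0],[0,0,0,0]]'
python3 -m crank '[[0,0,0,0],[0,0,0,0]]'
python3 -m crank '[[0,0,0.002,0],[0,0,0.002,0]]'
python3 -m crank '[[0,0,0.001,0],[0,0,0.001,0]]'
```

```text
time_s: 7.42
tcp_pos: [0.5149, 0.1241, 0.1968]
ee_rot: [[-0.404, -0.915, -0.003], [-0.915, 0.404, -0.002], [0.003, 0.002, -1.0]]
wrist_force: [-0.8, -0.1, -2.3]
gripper_width: 0.268
time_s: 7.58
tcp_pos: [0.5161, 0.1246, 0.1988]
ee_rot: [[-0.404, -0.915, 0.001], [-0.915, 0.404, 0.0], [-0.0, -0.001, -1.0]]
wrist_force: [0.5, -1.0, -1.6]
gripper_width: 0.267
time_s: 7.75
tcp_pos: [0.5161, 0.1247, 0.1949]
ee_rot: [[-0.404, -0.915, 0.001], [-0.915, 0.404, 0.001], [-0.001, -0.001, -1.0]]
wrist_force: [-0.6, 0.5, -3.1]
gripper_width: 0.266
time_s: 7.92
tcp_pos: [0.5158, 0.1245, 0.1924]
ee_rot: [[-0.404, -0.915, -0.0], [-0.915, 0.404, -0.0], [0.0, 0.0, -1.0]]
wrist_force: [0.0, -0.3, -1.7]
gripper_width: 0.271
```

```bash
python3 -m crank '[[0,0,0.001,0],[0,0,0.001,0],[0,0,0,0]]'|grep -v rot
python3 -m crank '[[0,0,0.001,0],[0,0,0.001,0],[0,0,0,0]]'|grep -v rot
python3 -m crank '[[0,0,0.001,0],[0,0,0.001,0],[0,0,0,0]]'
```

```text
time_s: 8.17
tcp_pos: [0.5158, 0.1245, 0.1904]
wrist_force: [-0.5, -0.0, -2.5]
gripper_width: 0.272
time_s: 8.42
tcp_pos: [0.5161, 0.1245, 0.1891]
wrist_force: [-1.2, -0.8, 1.6]
gripper_width: 0.267
time_s: 8.67
tcp_pos: [0.516, 0.1246, 0.1868]
ee_rot: [[-0.404, -0.915, 0.001], [-0.915, 0.404, 0.0], [-0.0, -0.001, -1.0]]
wrist_force: [-0.7, -0.9, 2.6]
gripper_width: 0.265
```

Contact came at TCP z ≈ 0.190 (wedge top ≈ 0.1485), with about 4–5 N of resistance. I go on with light taps: lift 3 mm, then strike down a little deeper each time.

```bash

python3 -m crank '[[0,0,-0.003,0],[0,0,0.003,0],[0,0,0.0015,0],[0,0,0.0015,0],[0,0,0,0]]'|grep -v -e rot -e grip
python3 -m crank '[[0,0,-0.003,0],[0,0,0.003,0],[0,0,0.0015,0],[0,0,0.0015,0],[0,0,0,0]]'|grep -v -e rot -e grip
python3 -m crank '[[0,0,-0.003,0],[0,0,0.003,0],[0,0,0.001,0],[0,0,0.001,0],[0,0,0,0]]'
```

```text
time_s: 9.08
tcp_pos: [0.5163, 0.1247, 0.1838]
wrist_force: [0.7, 0.6, 2.2]
time_s: 9.5
tcp_pos: [0.516, 0.1245, 0.1807]
wrist_force: [-0.8, 0.2, 2.9]
time_s: 9.92
tcp_pos: [0.516, 0.1245, 0.1788]
ee_rot: [[-0.404, -0.915, 0.0], [-0.915, 0.404, -0.0], [-0.0, -0.0, -1.0]]
wrist_force: [-0.8, -0.8, 3.8]
gripper_width: 0.272
```

```bash

python3 -m crank '[[0,0,-0.003,0],[0,0,0.003,0],[0,0,0.001,0],[0,0,0.0005,0],[0,0,0,0]]'|grep -v -e rot -e grip
python3 -m crank '[[0,0,-0.003,0],[0,0,0.003,0],[0,0,0.001,0],[0,0,0.0005,0],[0,0,0,0]]'|grep -v -e rot
```

```text
time_s: 10.33
tcp_pos: [0.516, 0.1246, 0.1774]
wrist_force: [-0.4, 0.2, 3.7]
time_s: 10.75
tcp_pos: [0.516, 0.1246, 0.1759]
wrist_force: [-1.1, 0.0, 3.3]
gripper_width: 0.27
```

```bash

python3 -m crank '[[0,0,-0.003,0],[0,0,0.003,0],[0,0,0.001,0],[0,0,0.0005,0],[0,0,0,0]]'|grep -v -e rot
```

```text
time_s: 11.17
tcp_pos: [0.516, 0.1246, 0.1744]
wrist_force: [-0.8, -0.3, 3.6]
gripper_width: 0.273
```

```bash

python3 -m crank '[[0,0,-0.003,0],[0,0,0.003,0],[0,0,0.001,0],[0,0,0.0005,0],[0,0,0,0]]'|grep -v -e rot
```

```text
time_s: 11.58
tcp_pos: [0.516, 0.1245, 0.1729]
wrist_force: [-0.8, -0.2, 3.4]
gripper_width: 0.269
```

```bash

python3 -m crank '[[0,0,-0.003,0],[0,0,0.003,0],[0,0,0.001,0],[0,0,0.0005,0],[0,0,0,0]]'|grep -v -e rot
```

```text
time_s: 12.0
tcp_pos: [0.516, 0.1245, 0.1714]
wrist_force: [-0.9, 0.7, 4.7]
gripper_width: 0.268
```

```bash

python3 -m crank '[[0,0,-0.003,0],[0,0,0.003,0],[0,0,0.001,0],[0,0,0.0005,0],[0,0,0,0]]'|grep -v -e rot
```

```text
time_s: 12.42
tcp_pos: [0.516, 0.1246, 0.1699]
wrist_force: [-1.2, -0.5, 5.1]
gripper_width: 0.271
```

```bash

python3 -m crank '[[0,0,-0.003,0],[0,0,0.003,0],[0,0,0.001,0],[0,0,0.0005,0],[0,0,0,0]]'|grep -v -e rot
```

```text
time_s: 12.83
tcp_pos: [0.516, 0.1245, 0.1684]
wrist_force: [-0.8, 0.6, 5.6]
gripper_width: 0.27
```

```bash

python3 -m crank '[[0,0,-0.003,0],[0,0,0.003,0],[0,0,0.001,0],[0,0,0.0005,0],[0,0,0,0]]'|grep -v -e rot
```

```text
time_s: 13.25
tcp_pos: [0.516, 0.1246, 0.167]
wrist_force: [-1.7, -0.1, 4.2]
gripper_width: 0.275
```

```bash

python3 -m crank '[[0,0,-0.003,0],[0,0,0.003,0],[0,0,0.001,0],[0,0,0.0005,0],[0,0,0,0]]'|grep -v -e rot
```

```text
time_s: 13.67
tcp_pos: [0.5161, 0.1246, 0.1655]
wrist_force: [-0.7, -0.0, 5.2]
gripper_width: 0.27
```

```bash

python3 -m crank '[[0,0,-0.003,0],[0,0,0.003,0],[0,0,0.001,0],[0,0,0.0005,0],[0,0,0,0]]'|grep -v -e rot
```

```text
time_s: 14.08
tcp_pos: [0.5161, 0.1246, 0.1641]
wrist_force: [-0.9, -0.0, 5.7]
gripper_width: 0.266
```

```bash

python3 -m crank '[[0,0,-0.003,0],[0,0,0.003,0],[0,0,0.001,0],[0,0,0.0005,0],[0,0,0,0]]'|grep -v -e rot
```

```text
time_s: 14.5
tcp_pos: [0.5161, 0.1246, 0.1626]
wrist_force: [-0.9, -0.2, 4.9]
gripper_width: 0.269
```

```bash

python3 -m crank '[[0,0,-0.003,0],[0,0,0.003,0],[0,0,0.001,0],[0,0,0.0005,0],[0,0,0,0]]'|grep -v -e rot
```

```text
time_s: 14.92
tcp_pos: [0.5161, 0.1245, 0.1611]
wrist_force: [-0.7, -0.4, 5.0]
gripper_width: 0.27
```

```bash

python3 -m crank '[[0,0,-0.003,0],[0,0,0.003,0],[0,0,0.001,0],[0,0,0.0005,0],[0,0,0,0]]'|grep -v -e rot
```

```text
time_s: 15.33
tcp_pos: [0.5161, 0.1245, 0.1596]
wrist_force: [-1.9, -0.2, 6.6]
gripper_width: 0.271
```

```bash

python3 -m crank '[[0,0,-0.003,0],[0,0,0.003,0],[0,0,0.001,0],[0,0,0.0005,0],[0,0,0,0]]'|grep -v -e rot
```

```text
time_s: 15.75
tcp_pos: [0.5161, 0.1245, 0.1583]
wrist_force: [-1.0, 0.7, 7.3]
gripper_width: 0.269
```

```bash

python3 -m crank '[[0,0,-0.003,0],[0,0,0.003,0],[0,0,0.001,0],[0,0,0.0005,0],[0,0,0,0]]'|grep -v -e rot
```

```text
time_s: 16.17
tcp_pos: [0.5164, 0.1246, 0.1577]
wrist_force: [-3.6, 0.7, 12.4]
gripper_width: 0.265
```

The force has jumped to about 14.6 N for 0.6 mm of travel, which is the 8 N/mm cushion rate, so the wedge has probably reached its seat. I confirm with a slightly deeper tap.

```bash

python3 -m crank '[[0,0,-0.003,0],[0,0,0.003,0],[0,0,0.0005,0],[0,0,0,0],[0,0,0,0]]'|grep -v -e rot
```

```text
time_s: 16.58
tcp_pos: [0.5167, 0.1247, 0.1575]
wrist_force: [-3.1, -0.2, 13.6]
gripper_width: 0.271
```

```bash

python3 -m crank '[[0,0,-0.003,0],[0,0,0.003,0],[0,0,0.0007,0],[0,0,0,0],[0,0,0,0]]'
python3 - <<'E'
from h import *
from station import capture
for n in('side','top'):
  c=capture(n);np.savez(n+'3.npz',**c)
a=load('side3')['pixels']
cv2.imwrite('pics/seat.png',cv2.resize(a[130:205,200:300],(800,600),interpolation=cv2.INTER_CUBIC)[:,:,::-1])
E
```

```text
time_s: 17.0
tcp_pos: [0.517, 0.1248, 0.1572]
ee_rot: [[-0.403, -0.915, 0.003], [-0.915, 0.403, 0.0], [-0.001, -0.003, -1.0]]
wrist_force: [-4.4, 0.3, 16.0]
gripper_width: 0.269
```

View pics/seat.png

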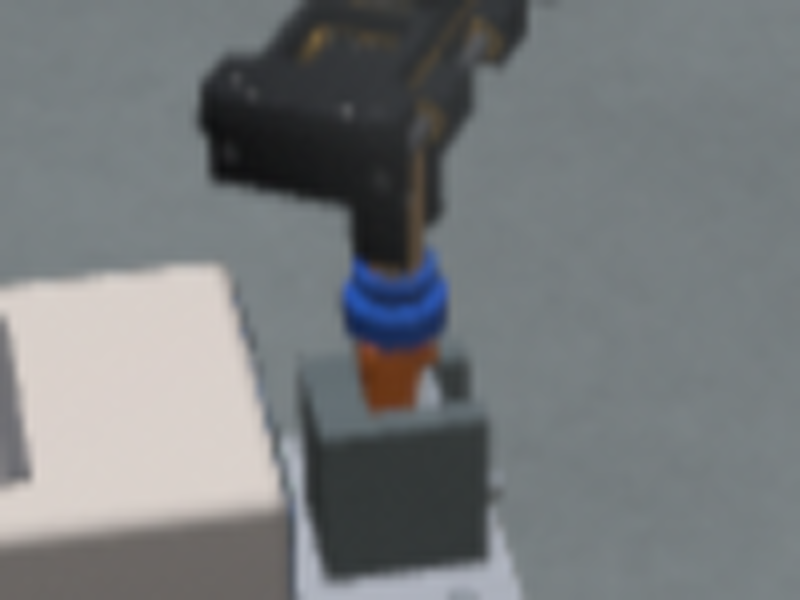

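The wedge head sits low over the housing under the blue foot (crop (395,345)). The force is up to 18 N while the TCP hardly moves, after about 31 mm of travel, so the wedge is on its seat. I lift off, check the wedge alone, and take the tool back.

```bash

python3 -m crank '[[0,0,-0.004,0],[0,0,-0.01,0],[0,0,-0.02,0],[0,0,-0.02,0],[0,0,-0.01,0]]'
python3 -m crank '[[0,0,-0.003,0],[0,0,0,0],[0,0,0,0]]'|grep -v rot
python3 - <<'E'
from h import *
from station import capture
c=capture('side');np.savez('side4.npz',**c)
a=c['pixels']
print([b for b in blobs(c,'orange')],delta(.508,-.22,.225))
v,u=np.mgrid[162:174,245:253];z=c['depth'][162:174,245:253];T=c['world_from_camera']
P=np.stack([(u-c['cx'])/c['fx']*z,(v-c['cy'])/c['fy']*z,z],-1)@T[:3,:3].T+T[:3,3];print(np.round(P[...,2]*1000).astype(int))
cv2.imwrite('pics/seat2.png',cv2.resize(a[130:205,200:300],(800,600),interpolation=cv2.INTER_CUBIC)[:,:,::-1])
E
```

```text
time_s: 17.52
tcp_pos: [0.5162, 0.1246, 0.2197]
ee_rot: [[-0.404, -0.915, 0.001], [-0.915, 0.404, 0.0], [-0.001, -0.001, -1.0]]
wrist_force: [0.7, 0.9, -2.1]
gripper_width: 0.27
time_s: 17.77
tcp_pos: [0.515, 0.1243, 0.2203]
wrist_force: [0.6, -0.8, -1.5]
gripper_width: 0.271
[([248.5, 171.2], [244, 168, 10, 8, 63]), ([339.8, 207.4], [338, 205, 5, 5, 17])] (17.8167, array([0.5149, 0.1242, 0.2202]), array([ 0.3176, -0.1328, -0.0045]))
[[ -3   0  -1  -5  -5  -2  -2  -3]
 [ -2  -3  -4  -3  -3  -5   1   1]
 [ -2  -4   0  -5  -5  -4  -4  -4]
 [ -3  -4  -1  -2  -1  -2  -5  -1]
 [ -4  -2  -3  -1   0   1  -1   0]
 [ -2   1   1 115 116 117 117 115]
 [117 118 116 116 114 119 117 115]
 [117 115 115 113 115 115 117 117]
 [114 116 115 117 112 119 115 119]
 [117 113 115 117 116 117 118 118]
 [116 115 112 114 118 115 115 114]
 [115 115 113 113 111 115 113 113]]
```

View pics/seat2.png

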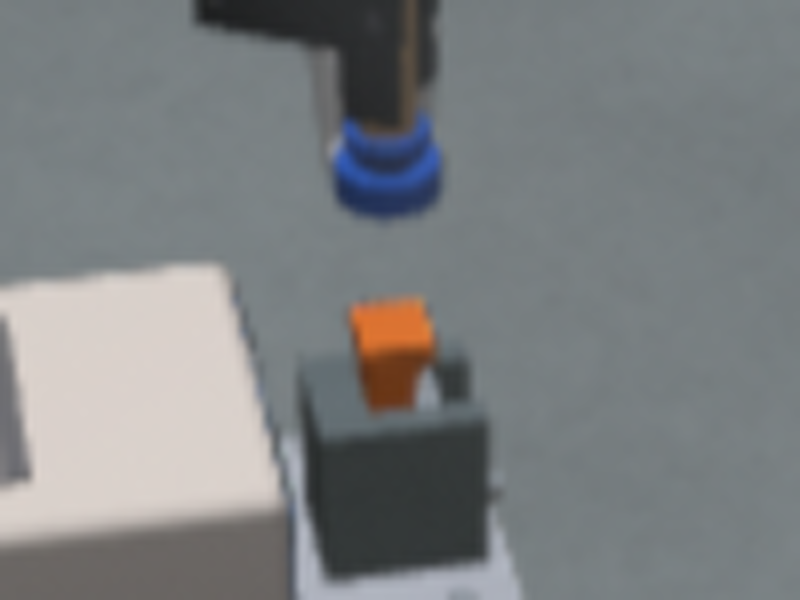

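The wedge stands straight, its top at about 117 mm against 148 mm before. Now the tool goes back to its pad.

```bash

python3 -m crank '[[0.012,-0.005,-0.005,0],[0.024,-0.01,0,0],[0.0266,-0.0111,0,0],[0.0266,-0.0111,0,0],[0.0266,-0.0111,0,0]]'|grep -v rot
python3 -m crank '[[0.0266,-0.0111,0,0],[0.0266,-0.0111,0,0],[0.0266,-0.0111,0,0],[0.0266,-0.0111,0,0],[0.0266,-0.0111,0,0]]'|grep -v rot
python3 -m crank '[[0.0266,-0.0111,0,0],[0.024,-0.01,0,0],[0.012,-0.005,0,0],[0.004,-0.002,0,0],[0,0,0,0]]'|grep -v rot
python3 -m crank '[[0,0,0,0],[0,0,0,0],[0,0,0,0],[0,0,0,0]]'
python3 -c "
from h import *
print(delta(.508,-.22,.06))"
```

```text
time_s: 18.23
tcp_pos: [0.5124, -0.0026, 0.2261]
wrist_force: [0.9, 0.4, -1.3]
gripper_width: 0.265
time_s: 18.65
tcp_pos: [0.5093, -0.1468, 0.2261]
wrist_force: [0.6, -0.8, -1.6]
gripper_width: 0.267
time_s: 19.07
tcp_pos: [0.5085, -0.2181, 0.2261]
wrist_force: [0.4, -0.0, -1.7]
gripper_width: 0.267
time_s: 19.4
tcp_pos: [0.5093, -0.2164, 0.227]
ee_rot: [[-0.403, -0.915, 0.0], [-0.915, 0.403, 0.0], [-0.0, -0.0, -1.0]]
wrist_force: [0.6, -0.1, -1.8]
gripper_width: 0.268
(19.4, array([ 0.5093, -0.2164,  0.227 ]), array([ 0.0039, -0.0003,  0.167 ]))
```

```bash

python3 -m crank '[[0.002,0,0.01,0],[0.002,0,0.025,0],[0,0,0.03,0],[0,0,0.03,0],[0,0,0.03,0]]'|grep -v rot
python3 -m crank '[[0,0,0.02,0],[0,0,0.015,0],[0,0,0.007,0],[0,0,0,0],[0,0,0,0]]'|grep -v rot
python3 -m crank '[[0,0,0.004,0],[0,0,0.004,0],[0,0,0.002,0],[0,0,0,0],[0,0,0,0]]'
python3 - <<'E'
from h import *
from station import capture
c=capture('side')
a=c['pixels']
cv2.imwrite('pics/place.png',cv2.resize(a[230:305,205:305],(800,600),interpolation=cv2.INTER_CUBIC)[:,:,::-1])
E
```

```text
time_s: 19.82
tcp_pos: [0.5072, -0.2206, 0.1003]
wrist_force: [1.0, 0.5, -2.8]
gripper_width: 0.266
time_s: 20.23
tcp_pos: [0.5079, -0.221, 0.06]
wrist_force: [-1.1, 0.4, -1.5]
gripper_width: 0.266
time_s: 20.65
tcp_pos: [0.5075, -0.221, 0.05]
ee_rot: [[-0.404, -0.915, 0.0], [-0.915, 0.404, -0.0], [-0.0, -0.0, -1.0]]
wrist_force: [0.3, 0.3, -1.4]
gripper_width: 0.268
```

View pics/place.png

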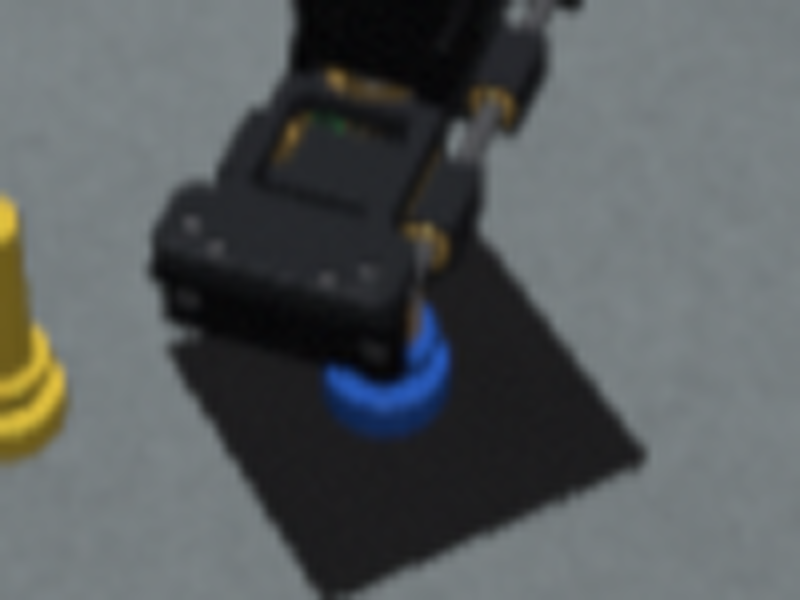

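The tool is over the middle of the small pad (foot at crop (385,385)) and a few mm above it. I lower it in 1 mm steps.

```bash

python3 -m crank '[[0,0,0.001,0],[0,0,0.001,0],[0,0,0.001,0],[0,0,0,0]]'|grep -v rot
python3 -m crank '[[0,0,0.001,0],[0,0,0,0],[0,0,0,0]]'|grep -v rot
python3 -m crank '[[0,0,0.0007,0],[0,0,0,0],[0,0,0,0]]'|grep -v rot
```

```text
time_s: 21.03
tcp_pos: [0.5073, -0.2209, 0.0466]
wrist_force: [0.8, -0.1, -2.1]
gripper_width: 0.27
time_s: 21.28
tcp_pos: [0.5074, -0.2209, 0.0458]
wrist_force: [-0.5, -0.1, -2.1]
gripper_width: 0.267
time_s: 21.53
tcp_pos: [0.5076, -0.221, 0.0455]
wrist_force: [-1.0, 1.2, 0.0]
gripper_width: 0.269
```

The pad has taken the tool's weight (force −2.1 → 0). I open the gripper.

```bash

python3 -m crank '[[0,0,0,0],[0,0,0,0],[0,0,0,0],[0,0,0,0],[0,0,0,0]]' 0.06|grep -v rot
python3 -m crank '[[0,0,0,0],[0,0,0,0],[0,0,0,0],[0,0,0,0],[0,0,0,0]]' 0.08|grep -v rot
python3 -m crank '[[0,0,-0.005,0],[0,0,-0.01,0],[0,0,-0.02,0],[0,0,-0.02,0],[0,0,-0.03,0]]'|grep -v rot
python3 -m crank '[[0,0,-0.03,0],[0,0,-0.03,0],[0,0,-0.02,0],[0,0,-0.01,0],[0,0,0,0]]'|grep -v rot
python3 -m crank '[[0,0,0,0],[0,0,0,0],[0,0,0,0],[0,0,0,0],[0,0,0,0]]'
python3 - <<'E'
from h import *
from station import capture
c=capture('side');np.savez('side5.npz',**c);t=capture('top')
a=c['pixels']
b=cv2.resize(a[140:305,160:360],(530,437),interpolation=cv2.INTER_CUBIC);d=cv2.resize(t['pixels'][150:269,265:338],(268,437),interpolation=cv2.INTER_CUBIC)
cv2.imwrite('pics/end.png',np.hstack([b,d])[:,:,::-1])
for k in('blue','wood','orange'):print(k,[x for x in blobs(c,k) if 150<x[0][1]<300 and 230<x[0][0]<270])
E
```

```text
time_s: 21.95
tcp_pos: [0.5076, -0.221, 0.0452]
wrist_force: [-0.2, 0.6, -0.1]
gripper_width: 0.563
time_s: 22.37
tcp_pos: [0.5075, -0.2209, 0.0451]
wrist_force: [-0.3, 0.2, 0.2]
gripper_width: 0.889
time_s: 22.78
tcp_pos: [0.5062, -0.2206, 0.1302]
wrist_force: [-0.1, -0.1, -0.5]
gripper_width: 0.921
time_s: 23.2
tcp_pos: [0.5088, -0.2212, 0.2235]
wrist_force: [0.3, 0.4, 0.7]
gripper_width: 0.918
time_s: 23.62
tcp_pos: [0.5071, -0.2209, 0.219]
ee_rot: [[-0.404, -0.915, -0.002], [-0.915, 0.404, 0.0], [0.001, 0.002, -1.0]]
wrist_force: [0.1, 0.1, 0.7]
gripper_width: 0.921
blue [([252.7, 278.3], [245, 270, 16, 16, 169])]
wood [([252.5, 262.6], [248, 252, 10, 23, 179])]
orange []
```

View pics/end.png

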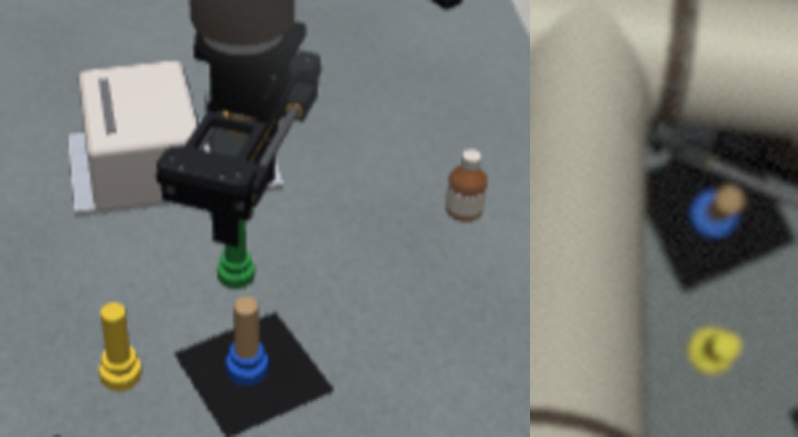

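The tool stands upright on the small pad (crop (246,340)) with the gripper clear above it. The vial and decoys are unmoved. I hand the job in.

```bash
python3 -c "
from station import finish_job
print(finish_job())"
```

```text
the job is handed in; nothing more can be done
None
```

I picked up the blue-footed tool and tapped the orange wedge down about 31 mm with light taps. I then stood the tool back upright on the smaller black pad, let go and handed the job in at about 24 s. No verdict was reported.

- **Wedge:** The force rose from about 9.5 N to 18 N while the wedge stopped moving, so I took it to be on its seat. Afterwards it stood straight with its top at about 117 mm, down from about 148 mm. In the last picture the arm hid it.
- **Tapping force:** The highest reading was about 18 N, well under 30 N. I only read it at the end of each tap, so brief peaks in between were not seen.
- **Tool:** The last picture shows it upright on the pad, about 7 mm from the pad's centre, with the gripper clear above it.
- **Bystanders:** The vial is where it was in the last picture. I did not re-measure the beaker and jar; the arm never worked near them after setting out.
- **Disagreement:** The side and top views gave the wedge's y position 4 to 7 mm apart. I used a value in between, after checking the foot against the wedge head in the side view.

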